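Bolt the lid of the filament chest

TASK

The lid of the plywood filament chest is shut but not bolted. With your fingertips push the bolt's knob along its slot until the bolt is fully home in the keeper, then push the knob over sideways into the locking notch until it lies all the way down, and take your hand away. Nothing is to be lifted: keep the lid shut and leave the things on and around the chest where they are.

Things in the scene. Friction and masses are not known exactly. Their poses are not given: they have to be found in the camera images.
- chest: Fixed plywood chest for filament spools: 260 mm deep (its x), 500 mm long (its y), 130 mm high. Origin: centre of its underside; x from its front to its hinge side, y towards the keeper's end, z up. Flat top: the lid from y = -250 to +106 mm, then a fixed deck. On the lid a steel pull handle, 27 mm high, at x = -102, y = -190 to -90 mm; on the deck three brass outlets, 21 mm high, at x = 85 mm.
- lid_board (a joint): The lid, hinged on its far (+x of the chest) edge; 0 = shut, positive radians = raised at the front. It is held down only by its weight (about 1.7 kg with the bolt).
- slot_start (a point): On the bolt's axis, 17 mm above the lid: the pin's place with the bolt fully drawn back. Axes as the chest's: the bolt slides home along +y, the knob turns down to +x. The steel barrel (27 mm diameter, top 31 mm above the lid) reaches from 22 mm behind this point to 72 mm beyond it, on a base plate 60 mm wide in x, 3 mm thick. The slot, 12 mm wide, runs along the barrel's top.
- slot_corner (a point): The corner of the L-shaped slot: on the bolt's axis, 50 mm beyond slot_start along y, where the pin stands with the bolt fully home. Same axes. From here a cross-slot 14 mm wide (the locking notch) goes down the barrel's +x side.
- keeper (a point): The keeper that receives the bolt: a steel staple on the fixed deck, 32 mm across in x, 18 mm along y, its top 33 mm above the deck. Point: on the bolt's axis at the staple's middle, 17 mm above the deck, 108 mm beyond slot_start along y.
- knob (a point): Centre of the steel ball knob, 20 mm in diameter, on a round pin 8 mm thick that sticks out of the slot; the centre is 38 mm from the bolt's axis. Upright it is 55 mm above the lid (ball top 65 mm); turned down into the notch it points to +x of the chest, centre 17 mm above the lid (ball top 27 mm). Moves with the bolt and pin.
- bolt (a joint): How far the bolt is pushed, m: 0 = fully drawn back, 0.050 = fully home (end stop). It stays where it is left; friction about 2.5 N.
- turn (a joint): Turn of pin and knob about the bolt's axis, rad: 0 = upright, 1.571 = lying down at the end of the notch (stop). In the long slot it has play of about 0.2 either way; it turns further only with the bolt within about 3 mm of fully home, and when down it keeps the bolt from being drawn back. Stays where it is left; friction about 1 N at the knob.
- bottle: White cleaning-fluid bottle, 44 mm in diameter, 85 mm high, loose, upright on the fixed deck. Origin: centre of its foot. To be left alone.
- bracket: Printed plastic bracket, 50 x 40 mm, 39 mm high, loose, on the lid. Origin: centre of its underside. To be left alone.
- scraper: Print scraper with a wooden handle and a flat steel blade, 200 mm long, 50 mm wide, 18 mm high, loose, on the lid. Origin: on its underside, 85 mm from the handle's end; x towards the blade. To be left alone.

How it is judged:
By the outcome, as a careful person would: the job done as asked, in the order asked, and still so for the second after the job is handed in, with the robot touching nothing.
It also fails if it takes over 42 s, if anything falls off the work surface, if the arm or the gripper's body presses on something with over 40 N, if the wrist force passes 120 N, or if a joint passes its speed limit or range.

ROBOT

A 7-joint arm with a two-finger parallel gripper is mounted at the origin on the work surface. World frame = base frame: x ahead of the robot, y to its left, z up, the work surface at z = 0. Lengths are in m, angles in degrees, forces in N, time in s.
With the tool pointing down it reaches from about 0.425 to 0.875 m from the base axis. Payload 4.7 kg.
Tool frame: the origin (TCP) lies on the mounting face of the last link; the fingertips stand 182 mm ahead of it and the grasp point (between the pads) lies 164 mm ahead of it; z points along the fingers, y is the line along which they close (so a half turn about z gives the same grasp; the last joint's range is limited). The gripper opens to 87 mm and grips with 3 to 60 N. Pads are 19 mm wide; open, the fingers measure 117 mm over their backs; the gripper's body (75 mm by 190 mm) begins 51 mm behind the grasp point.
Start: joints at [67.787, 18.392, -4.016, 83.108, 1.295, 78.541, -3.26], TCP at [0.254, -0.598, 0.405] pointing down, gripper open.
Joint ranges: [-163.93, 163.93], [-17.29, 119.83], [-79.2, 71.16], [3.27, 140.29], [-89.18, 269.18], [5.43, 117.66], [-154.24, 154.24]. Speed limits (degrees/s): [147.25, 147.25, 180, 180, 180, 180, 180].

INTERFACE

Orientations are given as [roll, pitch, yaw] about the fixed x, y, z axes, in that order (R = Rz(yaw) Ry(pitch) Rx(roll)).
In Python, from cell import env gives the robot as it stands.
- The arm moves only by the tool servo_tool, never from a script. Its argument "plan" is a list of rows, each an object with "xyz": the shift along the tool's x, y, z in cm, a list of three; "twist": the turn, a rotation vector about the tool's x, y, z in degrees, a list of three; "jaw": the closure, from 0 (fully open) to 1 (shut). In form: [{"xyz": [x, y, z], "twist": [wx, wy, wz], "jaw": jaw}, ...]. A call has 1 to 10 rows; each row is the pose to reach, as a shift and turn from the pose commanded when the call began, along the tool's axes at that moment; what a row does not reach only later rows make up. A row lasts 1/12 s, in which the tool goes at most 41.7 mm and 7.16 degrees, less where a joint would pass 70% of its speed; a pose out of reach is approached as far as the arm can. A call with a gripper value outside its range is refused whole. The fingers move at their own pace and stop on an object; "newtons" is the grip in N (left out, the last holds). Time passes only in rows, so rows that repeat a pose let the fingers close. It gives the time, the measured TCP pose, the force, the opening and the grip force at its end, in the units of the state.
- env.get_obs(): the state, without advancing time (a new reading comes with each control period).
- env.read_camera(name): name is "scene" or "top" or "wrist"; returns a dict with "img" (384x512x3 uint8, red, green, blue), "camera_matrix" (3x3 intrinsics, pixels), "R" (3x3) and "t" (3): a world point X has camera coordinates R X + t. Camera axes: x right, y down, z forward; pixel columns grow to the right and rows downward; lengths in m; the calibration is good to about 2 mm. The wrist camera is an equidistant fisheye: a pixel r from the principal point sees the ray r / f radians off the axis. A picture is of the moment at which its call begins. There is no depth.
- env.sign_off(): hands the job in; it is judged then, once.
The state is a dict: "time_s": time; "qpos": joint angles; "joint_velocities": joint speeds; "effort": joint torques, N m; "tool_pos": TCP position; "tool_rot": TCP orientation; "force": force on the tool from outside, world axes, zero at the start; "wrist_torque": the same for the moment, N m; "grip_width": finger opening in m; "grasp_force": force on a finger pad.
Only numpy, scipy, OpenCV 4.12 (cv2) and the standard library are available. Lean on these libraries where they do the work, as an engineer would, in place of code of your own. Each camera call takes 0.05 s, during which the arm holds its last target. There are 200 camera calls.

## Working session

There is one attempt and no reset: what is moved stays moved. The work goes in short steps, Python scripts to look and compute and a tool call to move; the robot and the scene stay as the last step left them, time stands still between calls to the robot, and variables do not carry over. Pictures are saved under pics/ and viewed, at most 10 in all, crops included, and the job is handed in when it is done.

Besides the shell and the picture viewer there is one more tool, called after "Request:" by a JSON object that holds its "fn" and its "kwargs". servo_tool: Moves the arm, as the interface text tells. Its arguments: {"type":"object","properties":{"plan":{"type":"array","items":{"type":"object","properties":{"xyz":{"type":"array","items":{"type":"number"}},"twist":{"type":"array","items":{"type":"number"}},"jaw":{"type":"number"}}}},"newtons":{"type":"number"}},"required":["plan"]}

```bash
mkdir -p pics
python3 - <<'E'
from cell import env
import cv2,pickle
d={}
for n in("scene","top"):
    c=env.read_camera(n);d[n]=c;cv2.imwrite(f"pics/{n}0.png",c["img"][:,:,::-1]);print(n,c["camera_matrix"].tolist(),c["R"].tolist(),c["t"].tolist())
pickle.dump(d,open("cams0.pkl","wb"))
print(env.get_obs())
E
```

```text
scene [[383.50371598286824, 0.0, 253.07459866348066], [0.0, 383.50371598286824, 188.04539076046143], [0.0, 0.0, 1.0]] [[0.7762316223476508, 0.6304337965408677, 0.004206738237863736], [0.4470504666981774, -0.5457085604195855, -0.7087651566701945], [-0.4445338555076268, 0.5520465517181059, -0.7054319641493948]] [-0.5266263031513947, -0.17617967207215413, 1.1344142364926122]
top [[353.8242765797929, 0.0, 254.18484395445103], [0.0, 353.8242765797929, 186.64654412354585], [0.0, 0.0, 1.0]] [[0.02773258275722971, -0.9984963406888625, 0.04728595441105178], [-0.9952113345945716, -0.032015012750803144, -0.09235495900631145], [0.09372994904567558, -0.04449827625331783, -0.9946027347953446]] [0.00952686312048807, 0.6324620026183863, 0.9104714321062004]
{'time_s': 0.1, 'qpos': array([67.78618042, 18.43494751, -4.01565218, 83.16786525,  1.29487971,
       78.54140664, -3.26120147]), 'joint_velocities': array([-0.01336675, -0.07551968, -0.01176582, -0.21420342, -0.07134388,
       -0.08674352, -0.10849097]), 'effort': array([-3.28104852e-04, -4.92574811e+01, -4.05669976e-01, -3.13397777e+01,
       -6.40054978e-02,  3.94848967e-02,  1.04337239e-04]), 'tool_pos': array([ 0.25410152, -0.59807466,  0.40376951]), 'tool_rot': array([-1.79901007e+02,  5.33464748e-03,  2.30223068e+01]), 'force': array([-0.88868102, -0.61955872, -0.43323033]), 'wrist_torque': array([-0.02759495, -0.03074288,  0.02565877]), 'grasp_force': 0.0, 'grip_width': 0.08695381901946421}
```

View pics/scene0.png

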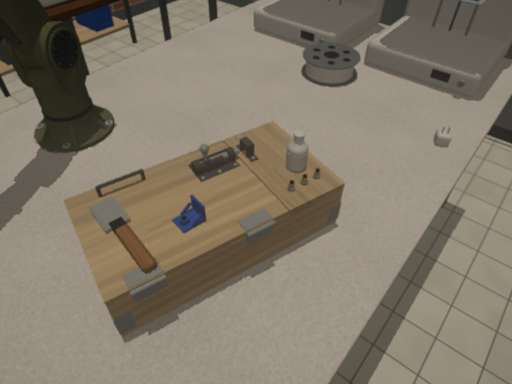

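View pics/top0.png

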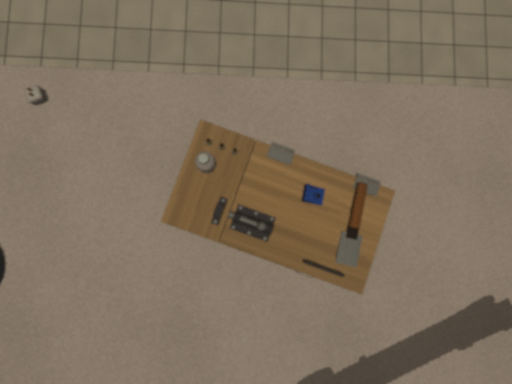

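The scene picture shows the barrel around (215,163) with the knob upright at about (204,148) and the keeper at (247,148). In the top picture the knob is at about (262,226) and the keeper at (220,210). The chest corners are at about (203,121), (394,190), (362,292) and (163,221).

```bash
cat > h.py <<'E'
import numpy as np
def ray(c,u,v):
    d=np.linalg.solve(c["camera_matrix"],[u,v,1.]);R=np.array(c["R"]);return -R.T@np.array(c["t"]),R.T@d
def plane(c,u,v,z):
    o,d=ray(c,u,v);return o+d*(z-o[2])/d[2]
def tri(c1,p1,c2,p2):
    o,d=ray(c1,*p1);q,e=ray(c2,*p2)
    s=np.linalg.lstsq(np.c_[d,-e],q-o,rcond=None)[0];a=o+s[0]*d;b=q+s[1]*e
    return (a+b)/2,np.linalg.norm(a-b)
def proj(c,X):
    p=np.array(c["camera_matrix"])@(np.array(c["R"])@X+np.array(c["t"]));return p[:2]/p[2]
E
python3 - <<'E'
import pickle,cv2,numpy as np
from h import *
d=pickle.load(open("cams0.pkl","rb"))
for p in[(203,121),(394,190),(362,292),(163,221)]:print(plane(d["top"],*p,.13))
a=cv2.resize(d["scene"]["img"][130:190,180:260],None,fx=8,fy=8,interpolation=cv2.INTER_CUBIC)
b=cv2.resize(d["top"]["img"][190:250,205:285],None,fx=8,fy=8,interpolation=cv2.INTER_CUBIC)
im=cv2.resize(np.vstack([a,b]),None,fx=.625,fy=.625)
cv2.imwrite("pics/crop0.png",cv2.convertScaleAbs(im[:,:,::-1],alpha=1.6))
print(im.shape)
E
```

```text
[0.7761637  0.15993998 0.13      ]
[ 0.62511486 -0.30464142  0.13      ]
[ 0.38323859 -0.22608309  0.13      ]
[0.53558872 0.24236752 0.13      ]
(600, 400, 3)
```

View pics/crop0.png

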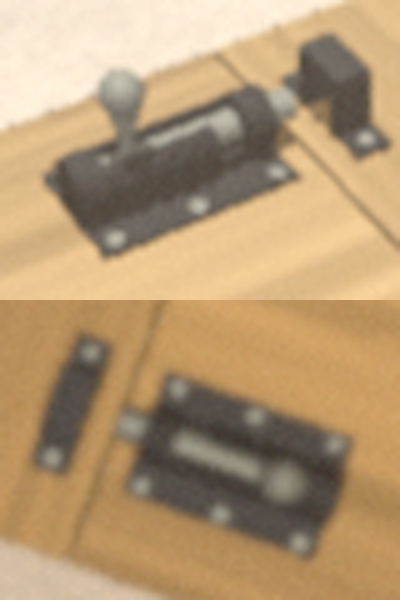

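The crop shows the knob at scene (204.2,148.6) and top (262.2,226.2). In the top view the keeper's centre is at (219.6,210.6), and the four plate screws are centred on (252.8,223.1).

Run:
```python
import pickle
from h import *
d=pickle.load(open("cams0.pkl","rb"));S,T=d["scene"],d["top"]
C=lambda x,y:(205+x/5-.4,190+(y-300)/5-.4)
D=lambda x,y:(180+x/5-.4,130+y/5-.4)
k,e=tri(S,D(121,93),T,C(286,481));print("knob",k,e)
sc=[plane(T,*C(*p),.133) for p in[(178,388),(336,445),(300,542),(141,487)]]
print(np.array(sc), np.mean(sc,0))
y=sc[0]-sc[1]+sc[3]-sc[2];print("yaw",np.degrees(np.arctan2(-y[0],y[1])))
print("screws tri",[tri(S,D(*a),T,C(*b)) for a,b in [((115,238),(336,445)),((280,172),(178,388)),((366,139),(91,352))]])
kp=[plane(T,*C(*p),.133) for p in[(91,352),(52,457)]];print("keeper",np.mean(kp,0),kp)
E=[np.array(p) for p in[(.7762,.1599),(.6251,-.3046),(.3832,-.2261),(.5356,.2424)]]
for i in(0,2):
  v=(E[i]-E[i+1])*(1 if i==0 else -1);print(np.degrees(np.arctan2(-v[0],v[1])))
```

```text
knob [0.53272604 0.01765267 0.18743232] 0.003171936899702666
[[ 0.57269844  0.06456128  0.133     ]
 [ 0.54817528 -0.01032033  0.133     ]
 [ 0.50266268  0.00547783  0.133     ]
 [ 0.52615781  0.08032613  0.133     ]] [0.53742356 0.03501123 0.133     ]
yaw -17.781012021999068
screws tri [(array([ 0.54919887, -0.0089419 ,  0.13615297]), np.float64(0.0029814787625092954)), (array([0.57389222, 0.06577382, 0.13517512]), np.float64(0.0034895456345154442)), (array([0.58904925, 0.1064514 , 0.13512711]), np.float64(0.002228079461377764))]
keeper [0.56362689 0.11395547 0.133     ] [array([0.58833655, 0.10579171, 0.133     ]), array([0.53891723, 0.12211922, 0.133     ])]
-18.01950049698261
-18.019369546569397
```

Request:
{"fn": "servo_tool", "kwargs": {"plan": [{"xyz":[4,-3.6,0],"twist":[0,0,-4],"jaw":1},{"xyz":[7,-6.4,0],"twist":[0,0,-8],"jaw":1},{"xyz":[10,-9.1,0],"twist":[0,0,-12],"jaw":1},{"xyz":[12.5,-11.4,0],"twist":[0,0,-15],"jaw":1},{"xyz":[15,-13.7,0],"twist":[0,0,-18],"jaw":1},{"xyz":[17.5,-16,0],"twist":[0,0,-20],"jaw":1},{"xyz":[20,-18.2,0],"twist":[0,0,-22],"jaw":1},{"xyz":[22,-20,0],"twist":[0,0,-24],"jaw":1},{"xyz":[23.9,-21.8,0],"twist":[0,0,-24.5],"jaw":1},{"xyz":[23.9,-21.8,0],"twist":[0,0,-24.5],"jaw":1}], "newtons": 20}}

```text
time_s: 0.93
tool_pos: [0.3917, -0.2987, 0.4048]
tool_rot: [-180.0, -0.1, 48.0]
force: [0.6, 0.1, -0.2]
grip_width: 0.0284
grasp_force: 0.0
```

Request:
{"fn": "servo_tool", "kwargs": {"plan": [{"xyz":[4,-1.3,0],"twist":[0,0,-4],"jaw":1},{"xyz":[8,-2.6,0],"twist":[0,0,-8],"jaw":1},{"xyz":[12,-3.9,0],"twist":[0,0,-12],"jaw":1},{"xyz":[16,-5.2,0],"twist":[0,0,-16],"jaw":1},{"xyz":[20,-6.4,0],"twist":[0,0,-19],"jaw":1},{"xyz":[24,-7.7,0],"twist":[0,0,-22],"jaw":1},{"xyz":[27,-8.7,0],"twist":[0,0,-24],"jaw":1},{"xyz":[29.5,-9.5,0],"twist":[0,0,-24.6],"jaw":1},{"xyz":[30.7,-9.9,0],"twist":[0,0,-24.6],"jaw":1},{"xyz":[30.7,-9.9,0],"twist":[0,0,-24.6],"jaw":1}]}}

```text
time_s: 1.77
tool_pos: [0.5239, -0.0075, 0.4046]
tool_rot: [-180.0, -0.1, 72.5]
force: [0.4, 0.3, 0.5]
grip_width: 0.0006
grasp_force: 0.0
```

Run:
```python
from cell import env
import cv2,pickle,numpy as np
o=env.get_obs();print(o["tool_pos"],o["tool_rot"],o["grip_width"])
c=env.read_camera("wrist");s=env.read_camera("scene");t=env.read_camera("top");pickle.dump(dict(wrist=c,scene=s,top=t),open("cams1.pkl","wb"))
print(c["camera_matrix"].tolist(),c["R"].tolist(),c["t"].tolist())
im=np.vstack([c["img"],cv2.resize(np.hstack([s["img"][110:200,150:270],t["img"][170:260,190:310]]),(512,192))])
cv2.imwrite("pics/w1.png",im[:,:,::-1])
```

```text
[ 0.52393242 -0.00747464  0.40457745] [-1.79973971e+02 -1.16130597e-01  7.24623562e+01] 0.0005500458370172533
[[297.3186396354542, 0.0, 258.321701937164], [0.0, 297.3186396354542, 199.19913801546187], [0.0, 0.0, 1.0]] [[0.9535132424554201, -0.3013508474329298, -0.00040399704044369236], [-0.28788471466057625, -0.9112992920114354, 0.29437389735548497], [-0.08907798564714063, -0.2805731047889553, -0.9556902454991031]] [-0.5018351509734262, 0.10761026995400538, 0.43583172289134914]
```

View pics/w1.png

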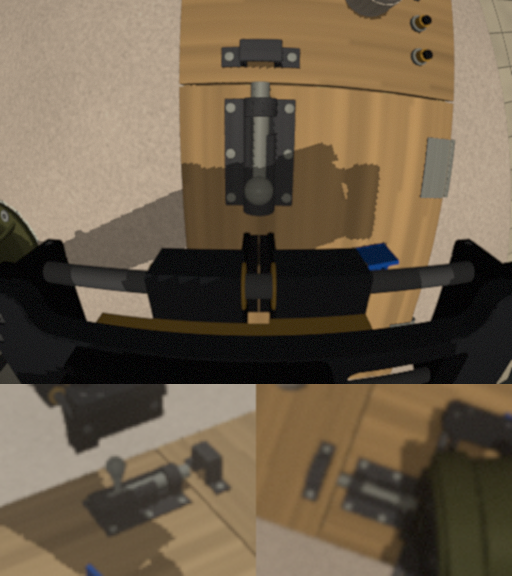

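The wrist view shows the knob at (258,190) in line with the finger seam at column 259, and the bolt's tip pointing at the keeper at (260,52). The knob hasn't been touched.

Run:
```python
import pickle
from h import *
c=pickle.load(open("cams1.pkl","rb"))["wrist"];S=pickle.load(open("cams0.pkl","rb"))["scene"]
K=c["camera_matrix"]
def wr(u,v):
    p=np.array([u-K[0][2],v-K[1][2]])/K[0][0];r=np.linalg.norm(p);d=np.r_[np.sin(r)*p/r,np.cos(r)];R=np.array(c["R"]);return -R.T@np.array(c["t"]),R.T@d
def pz(u,v,z):o,d=wr(u,v);return o+d*(z-o[2])/d[2]
o,d=wr(258.5,190);q,e=ray(S,203.8,148.2)
s=np.linalg.lstsq(np.c_[d,-e],q-o,rcond=None)[0];print("knob tri",o+s[0]*d,q+s[1]*e)
sc=[pz(*p,.133) for p in[(231,108),(290,108),(289,197),(229,198)]];m=np.mean(sc,0);print("plate",m,np.array(sc))
```

```text
knob tri [0.532062   0.01756999 0.18770793] [0.53373621 0.01887056 0.18722937]
plate [0.53826412 0.03365521 0.133     ] [[ 0.52711349  0.07813749  0.133     ]
 [ 0.57415745  0.063347    0.133     ]
 [ 0.55140811 -0.01100623  0.133     ]
 [ 0.50037742  0.00414258  0.133     ]]
```

Request:
{"fn": "servo_tool", "kwargs": {"plan": [{"xyz":[-0.4,0,1.2],"twist":[0,0,0],"jaw":1},{"xyz":[-0.4,0,2.4],"twist":[0,0,0],"jaw":1},{"xyz":[-0.4,0,3.6],"twist":[0,0,0],"jaw":1},{"xyz":[-0.4,0,4.5],"twist":[0,0,0],"jaw":1},{"xyz":[-0.4,0,5],"twist":[0,0,0],"jaw":1},{"xyz":[-0.4,0,5],"twist":[0,0,0],"jaw":1},{"xyz":[-0.4,0,5],"twist":[0,0,0],"jaw":1}]}}

```text
time_s: 2.5
tool_pos: [0.5219, -0.0146, 0.3544]
tool_rot: [-180.0, 0.0, 72.1]
force: [-0.4, -0.1, 0.9]
grip_width: 0.0005
grasp_force: 0.0
```

Request:
{"fn": "servo_tool", "kwargs": {"plan": [{"xyz":[0.6,0,0],"twist":[0,0,0],"jaw":1},{"xyz":[1.1,0,0],"twist":[0,0,0],"jaw":1},{"xyz":[1.5,0,0],"twist":[0,0,0],"jaw":1},{"xyz":[1.9,0,0],"twist":[0,0,0],"jaw":1},{"xyz":[2.3,0,0],"twist":[0,0,0],"jaw":1},{"xyz":[2.7,0,0],"twist":[0,0,0],"jaw":1},{"xyz":[3.1,0,0],"twist":[0,0,0],"jaw":1},{"xyz":[3.5,0,0],"twist":[0,0,0],"jaw":1},{"xyz":[3.9,0,0],"twist":[0,0,0],"jaw":1},{"xyz":[4.2,0,0],"twist":[0,0,0],"jaw":1}]}}

```text
time_s: 3.33
tool_pos: [0.535, 0.0257, 0.3548]
tool_rot: [180.0, -0.0, 72.1]
force: [-0.9, -3.1, 2.0]
grip_width: 0.0002
grasp_force: 1.3
```

Request:
{"fn": "servo_tool", "kwargs": {"plan": [{"xyz":[0.3,0,0],"twist":[0,0,0],"jaw":1},{"xyz":[0.6,0,0],"twist":[0,0,0],"jaw":1},{"xyz":[0.9,0,0],"twist":[0,0,0],"jaw":1},{"xyz":[1.1,0,0],"twist":[0,0,0],"jaw":1},{"xyz":[1.3,0,0],"twist":[0,0,0],"jaw":1},{"xyz":[1.3,0,0],"twist":[0,0,0],"jaw":1}]}}

```text
time_s: 3.83
tool_pos: [0.5389, 0.0382, 0.3547]
tool_rot: [-180.0, -0.0, 72.2]
force: [-0.2, -1.3, 1.4]
grip_width: 0.0006
grasp_force: 0.8
```

Request:
{"fn": "servo_tool", "kwargs": {"plan": [{"xyz":[0.15,0,0],"twist":[0,0,0],"jaw":1},{"xyz":[0.3,0,0],"twist":[0,0,0],"jaw":1},{"xyz":[0.4,0,0],"twist":[0,0,0],"jaw":1},{"xyz":[0.4,0,0],"twist":[0,0,0],"jaw":1}]}}

```text
time_s: 4.17
tool_pos: [0.54, 0.0412, 0.3546]
tool_rot: [-180.0, 0.1, 72.1]
force: [-1.3, -3.5, 0.9]
grip_width: 0.0002
grasp_force: 1.8
```

Request:
{"fn": "servo_tool", "kwargs": {"plan": [{"xyz":[0.1,0,0],"twist":[0,0,0],"jaw":1},{"xyz":[0.2,0,0],"twist":[0,0,0],"jaw":1},{"xyz":[0.3,0,0],"twist":[0,0,0],"jaw":1},{"xyz":[0.3,0,0],"twist":[0,0,0],"jaw":1}]}}

```text
time_s: 4.5
tool_pos: [0.5405, 0.0422, 0.3546]
tool_rot: [-179.9, 0.3, 72.0]
force: [-3.4, -7.8, 3.7]
grip_width: 0.0005
grasp_force: 4.4
```

Request:
{"fn": "servo_tool", "kwargs": {"plan": [{"xyz":[0.15,0,0],"twist":[0,0,0],"jaw":1},{"xyz":[0.3,0,0],"twist":[0,0,0],"jaw":1},{"xyz":[0.3,0,0],"twist":[0,0,0],"jaw":1}]}}

```text
time_s: 4.75
tool_pos: [0.5413, 0.043, 0.3547]
tool_rot: [-179.9, 0.5, 71.9]
force: [-5.7, -13.3, 6.3]
grip_width: 0.0005
grasp_force: 6.9
```

Run:
```python
from cell import env
import cv2,pickle,numpy as np
c=env.read_camera("wrist");s=env.read_camera("scene")
im=np.vstack([c["img"][40:300,130:390],cv2.resize(s["img"][110:200,150:270],(260,195))])
cv2.imwrite("pics/w2.png",im[:,:,::-1])
```

```text
(no output)
```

View pics/w2.png

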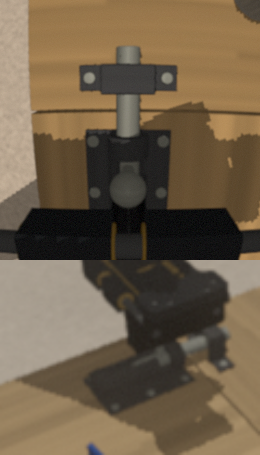

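The bolt now passes right through the keeper and the force builds at the stop, so it is fully home. Next: back off, go up and round to the −x side.

Request:
{"fn": "servo_tool", "kwargs": {"plan": [{"xyz":[-0.8,0,0],"twist":[0,0,0],"jaw":1},{"xyz":[-1.5,0,0],"twist":[0,0,0],"jaw":1},{"xyz":[-1.5,0,-1.8],"twist":[0,0,0],"jaw":1},{"xyz":[-1.5,0,-3.6],"twist":[0,0,0],"jaw":1},{"xyz":[-1.5,-2,-3.6],"twist":[0,0,0],"jaw":1},{"xyz":[-0.5,-4.2,-3.6],"twist":[0,0,0],"jaw":1},{"xyz":[0.5,-4.2,-3.6],"twist":[0,0,0],"jaw":1},{"xyz":[1.4,-4.2,-3.6],"twist":[0,0,0],"jaw":1},{"xyz":[1.4,-4.2,-3.6],"twist":[0,0,0],"jaw":1},{"xyz":[1.4,-4.2,-3.6],"twist":[0,0,0],"jaw":1}]}}

```text
time_s: 5.68
tool_pos: [0.5068, 0.0739, 0.3906]
tool_rot: [-180.0, -0.1, 72.2]
force: [0.0, -0.0, 0.6]
grip_width: 0.0005
grasp_force: 0.0
```

Request:
{"fn": "servo_tool", "kwargs": {"plan": [{"xyz":[0,0,1.2],"twist":[0,0,0],"jaw":1},{"xyz":[0,0,2.4],"twist":[0,0,0],"jaw":1},{"xyz":[0,0,3.5],"twist":[0,0,0],"jaw":1},{"xyz":[0,0,3.9],"twist":[0,0,0],"jaw":1},{"xyz":[0,0,3.9],"twist":[0,0,0],"jaw":1},{"xyz":[0,0,3.9],"twist":[0,0,0],"jaw":1}]}}

```text
time_s: 6.18
tool_pos: [0.5062, 0.0732, 0.3512]
tool_rot: [-179.9, 0.0, 72.1]
force: [-0.4, 0.2, 0.1]
grip_width: 0.0003
grasp_force: 0.0
```

Request:
{"fn": "servo_tool", "kwargs": {"plan": [{"xyz":[0,0.7,0],"twist":[0,0,0],"jaw":1},{"xyz":[0,1.3,0],"twist":[0,0,0],"jaw":1},{"xyz":[0,1.7,0],"twist":[0,0,0],"jaw":1},{"xyz":[0,2.1,0],"twist":[0,0,0],"jaw":1},{"xyz":[0,2.5,0],"twist":[0,0,0],"jaw":1},{"xyz":[0,2.9,0],"twist":[0,0,0],"jaw":1},{"xyz":[0,3.2,0],"twist":[0,0,0],"jaw":1},{"xyz":[0,3.5,0],"twist":[0,0,0],"jaw":1}]}}

```text
time_s: 6.85
tool_pos: [0.5398, 0.0627, 0.3517]
tool_rot: [-180.0, 0.0, 72.1]
force: [-1.2, 0.5, 0.8]
grip_width: 0.0005
grasp_force: 0.5
```

Request:
{"fn": "servo_tool", "kwargs": {"plan": [{"xyz":[0,0.3,0],"twist":[0,0,0],"jaw":1},{"xyz":[0,0.6,0],"twist":[0,0,0],"jaw":1},{"xyz":[0,0.9,0],"twist":[0,0,0],"jaw":1},{"xyz":[0,1.1,0],"twist":[0,0,0],"jaw":1},{"xyz":[0,1.1,0],"twist":[0,0,0],"jaw":1}]}}

```text
time_s: 7.27
tool_pos: [0.5504, 0.059, 0.3516]
tool_rot: [180.0, -0.0, 72.1]
force: [-1.1, -0.1, 0.6]
grip_width: 0.0003
grasp_force: 0.2
```

Run:
```python
from cell import env
import cv2,numpy as np
c=env.read_camera("wrist");s=env.read_camera("scene")
im=np.vstack([c["img"][40:300,130:390],cv2.resize(s["img"][110:200,170:290],(260,195))])
cv2.imwrite("pics/w3.png",im[:,:,::-1])
```

```text
(no output)
```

View pics/w3.png

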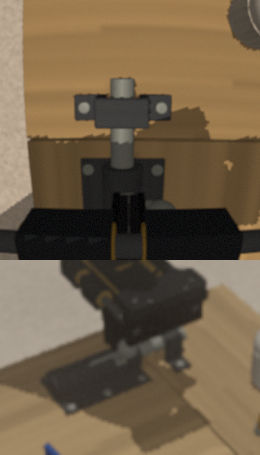

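The ball shows to the right of the fingers at crop (160,205), about half-way over, and the bolt is still in the keeper. I'll go over the top and press it down.

Request:
{"fn": "servo_tool", "kwargs": {"plan": [{"xyz":[0,-0.5,0],"twist":[0,0,0],"jaw":1},{"xyz":[0,-0.5,-1.2],"twist":[0,0,0],"jaw":1},{"xyz":[0,-0.5,-2.6],"twist":[0,0,0],"jaw":1},{"xyz":[0,0.5,-2.6],"twist":[0,0,0],"jaw":1},{"xyz":[0,2,-2.6],"twist":[0,0,0],"jaw":1},{"xyz":[0,3.6,-2.6],"twist":[0,0,0],"jaw":1},{"xyz":[0,3.6,-2.6],"twist":[0,0,0],"jaw":1},{"xyz":[0,3.6,-2.6],"twist":[0,0,0],"jaw":1}]}}

```text
time_s: 8.03
tool_pos: [0.5849, 0.0477, 0.3774]
tool_rot: [-180.0, -0.0, 72.1]
force: [0.0, -0.5, 0.2]
grip_width: 0.0002
grasp_force: 0.0
```

Request:
{"fn": "servo_tool", "kwargs": {"plan": [{"xyz":[0,0,0.5],"twist":[0,0,0],"jaw":1},{"xyz":[0,0,0.9],"twist":[0,0,0],"jaw":1},{"xyz":[0,0,1.3],"twist":[0,0,0],"jaw":1},{"xyz":[0,0,1.7],"twist":[0,0,0],"jaw":1},{"xyz":[0,0,2.1],"twist":[0,0,0],"jaw":1},{"xyz":[0,0,2.5],"twist":[0,0,0],"jaw":1},{"xyz":[0,0,2.9],"twist":[0,0,0],"jaw":1},{"xyz":[0,0,3.2],"twist":[0,0,0],"jaw":1},{"xyz":[0,0,3.4],"twist":[0,0,0],"jaw":1},{"xyz":[0,0,3.4],"twist":[0,0,0],"jaw":1}]}}

```text
time_s: 8.87
tool_pos: [0.5899, 0.0456, 0.3488]
tool_rot: [178.7, -0.3, 72.0]
force: [17.3, -5.7, 7.5]
grip_width: 0.0007
grasp_force: 9.5
```

The finger is being pushed outward, so it met the ball's outer flank. I'll back up and look.

Request:
{"fn": "servo_tool", "kwargs": {"plan": [{"xyz":[0,0,-1.5],"twist":[0,0,0],"jaw":1},{"xyz":[0,0,-3.4],"twist":[0,0,0],"jaw":1},{"xyz":[-2.5,0,-5],"twist":[0,0,0],"jaw":1},{"xyz":[-5,0,-5],"twist":[0,0,0],"jaw":1},{"xyz":[-5,0,-5],"twist":[0,0,0],"jaw":1},{"xyz":[-5,0,-5],"twist":[0,0,0],"jaw":1}]}}

```text
time_s: 9.37
tool_pos: [0.5684, -0.001, 0.3934]
tool_rot: [-180.0, 0.1, 71.9]
force: [0.9, 1.3, -0.9]
grip_width: 0.0002
grasp_force: 0.0
```

Run:
```python
from cell import env
import cv2,numpy as np,pickle
c=env.read_camera("wrist");s=env.read_camera("scene");pickle.dump(dict(wrist=c,scene=s),open("cams2.pkl","wb"))
im=np.vstack([cv2.resize(c["img"][80:240,180:340],(400,400)),cv2.resize(s["img"][130:180,185:285],(400,200))])
cv2.imwrite("pics/w4.png",im[:,:,::-1])
```

```text
(no output)
```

View pics/w4.png

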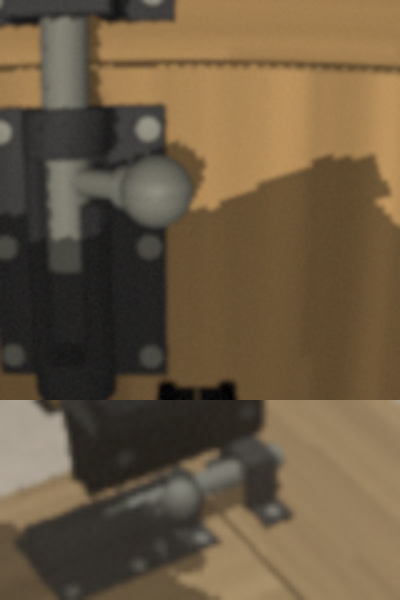

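The knob leans over into the notch, ball at wrist (242.8,156) and scene (230.2,153.2). I'll triangulate it.

```bash
cat >> h.py <<'E'
def wr(c,u,v):
    K=c["camera_matrix"];p=np.array([u-K[0][2],v-K[1][2]])/K[0][0];r=np.linalg.norm(p);d=np.r_[np.sin(r)*p/r,np.cos(r)];R=np.array(c["R"]);return -R.T@np.array(c["t"]),R.T@d
E
python3 - <<'E'
import pickle
from h import *
d=pickle.load(open("cams2.pkl","rb"))
o,a=wr(d["wrist"],242.4,155.6);q,e=ray(d["scene"],229.8,152.8)
s=np.linalg.lstsq(np.c_[a,-e],q-o,rcond=None)[0];A=o+s[0]*a;B=q+s[1]*e;print(A,B)
k=(A+B)/2-[.547,.0611,0];print("v,u",k@[.9516,-.3074,0],k@[.3074,.9516,0],(A+B)[2]/2)
E
```

```text
[0.5738807  0.04940874 0.17712712] [0.5753616  0.05047893 0.17683769]
v,u 0.029713694658793206 -0.0021254672071771012 0.17698240255963613
```

Request:
{"fn": "servo_tool", "kwargs": {"plan": [{"xyz":[2,-0.9,0],"twist":[0,0,0],"jaw":1},{"xyz":[4,-0.9,0],"twist":[0,0,0],"jaw":1},{"xyz":[5,-0.9,0],"twist":[0,0,0],"jaw":1},{"xyz":[5,-0.9,0.8],"twist":[0,0,0],"jaw":1},{"xyz":[5,-0.9,1.6],"twist":[0,0,0],"jaw":1},{"xyz":[5,-0.9,2.1],"twist":[0,0,0],"jaw":1},{"xyz":[5,-0.9,2.5],"twist":[0,0,0],"jaw":1},{"xyz":[5,-0.9,2.9],"twist":[0,0,0],"jaw":1},{"xyz":[5,-0.9,3.3],"twist":[0,0,0],"jaw":1},{"xyz":[5,-0.9,3.3],"twist":[0,0,0],"jaw":1}]}}

```text
time_s: 10.3
tool_pos: [0.576, 0.0501, 0.3605]
tool_rot: [180.0, 0.0, 72.0]
force: [-0.6, -0.5, -0.2]
grip_width: 0.0005
grasp_force: 0.2
```

Request:
{"fn": "servo_tool", "kwargs": {"plan": [{"xyz":[0,0,0.3],"twist":[0,0,0],"jaw":1},{"xyz":[0,0,0.6],"twist":[0,0,0],"jaw":1},{"xyz":[0,0,0.9],"twist":[0,0,0],"jaw":1},{"xyz":[0,0,1.2],"twist":[0,0,0],"jaw":1},{"xyz":[0,0,1.4],"twist":[0,0,0],"jaw":1},{"xyz":[0,0,1.6],"twist":[0,0,0],"jaw":1},{"xyz":[0,0,1.6],"twist":[0,0,0],"jaw":1}]}}

```text
time_s: 10.88
tool_pos: [0.5754, 0.0511, 0.344]
tool_rot: [-179.9, 0.0, 72.1]
force: [0.9, 0.7, -0.6]
grip_width: 0.0006
grasp_force: 0.1
```

Request:
{"fn": "servo_tool", "kwargs": {"plan": [{"xyz":[0,0,0.2],"twist":[0,0,0],"jaw":1},{"xyz":[0,0,0.4],"twist":[0,0,0],"jaw":1},{"xyz":[0,0,0.6],"twist":[0,0,0],"jaw":1},{"xyz":[0,0,0.6],"twist":[0,0,0],"jaw":1}]}}

```text
time_s: 11.22
tool_pos: [0.5758, 0.0511, 0.3388]
tool_rot: [180.0, -0.0, 72.1]
force: [-0.4, -1.2, 2.0]
grip_width: 0.0005
grasp_force: 1.2
```

Request:
{"fn": "servo_tool", "kwargs": {"plan": [{"xyz":[0,0,0.2],"twist":[0,0,0],"jaw":1},{"xyz":[0,0,0.4],"twist":[0,0,0],"jaw":1},{"xyz":[0,0,0.4],"twist":[0,0,0],"jaw":1}]}}

```text
time_s: 11.47
tool_pos: [0.576, 0.0514, 0.3375]
tool_rot: [179.9, 0.0, 72.1]
force: [-4.7, -0.7, 15.3]
grip_width: 0.0004
grasp_force: 7.8
```

Force has built to 15 N with the tip at about 0.156 m, the height expected for the knob lying down. Lift away and check.

Request:
{"fn": "servo_tool", "kwargs": {"plan": [{"xyz":[0,0,-1],"twist":[0,0,0],"jaw":1},{"xyz":[0,0,-3],"twist":[0,0,0],"jaw":1},{"xyz":[0,0,-5],"twist":[0,0,0],"jaw":1},{"xyz":[-2.5,0,-6],"twist":[0,0,0],"jaw":1},{"xyz":[-5,0,-6],"twist":[0,0,0],"jaw":1},{"xyz":[-5,0,-6],"twist":[0,0,0],"jaw":1},{"xyz":[-5,0,-6],"twist":[0,0,0],"jaw":1}]}}

```text
time_s: 12.05
tool_pos: [0.5601, 0.0016, 0.3945]
tool_rot: [-180.0, 0.1, 71.9]
force: [-0.3, 0.1, -1.0]
grip_width: 0.0005
grasp_force: 0.0
```

Run:
```python
from cell import env
import cv2,numpy as np,pickle
c=env.read_camera("wrist");s=env.read_camera("scene");pickle.dump(dict(wrist=c,scene=s),open("cams3.pkl","wb"))
a=np.hstack([cv2.resize(c["img"][80:240,180:340],(390,390)),cv2.resize(s["img"][130:180,185:285],(400,200)).repeat(2,0)[:390]])
cv2.imwrite("pics/w5.png",a[:,:,::-1])
```

```text
(no output)
```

View pics/w5.png

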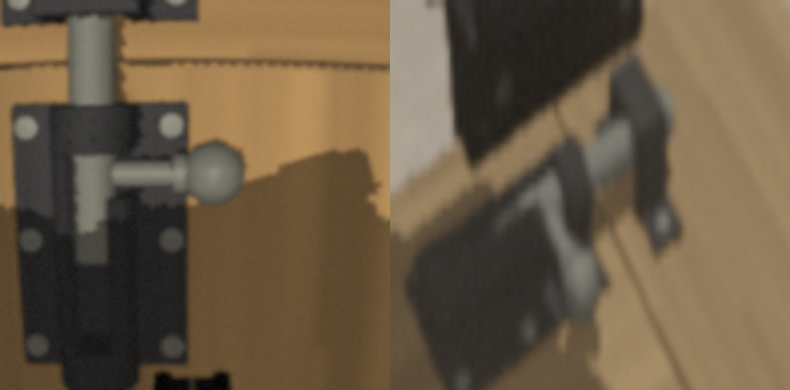

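The knob now points sideways (+x), ball at wrist (268.2,150.6) and scene (233.0,165.6).

Run:
```python
import pickle
from h import *
d=pickle.load(open("cams3.pkl","rb"))
o,a=wr(d["wrist"],267.8,150.2);q,e=ray(d["scene"],232.6,165.2)
s=np.linalg.lstsq(np.c_[a,-e],q-o,rcond=None)[0];A=o+s[0]*a;B=q+s[1]*e;print(A,B)
k=(A+B)/2-[.547,.0611,0];print("v,u",k@[.9516,-.3074,0],k@[.3074,.9516,0],(A+B)[2]/2)
```

```text
[0.58232062 0.04639689 0.15012123] [0.58410454 0.04779306 0.14990222]
v,u 0.0387650336629708 -0.0021954360125096915 0.15001172947014024
```

Height and side offset match a knob lying down. One firm press directly over the ball will make sure of the stop.

Request:
{"fn": "servo_tool", "kwargs": {"plan": [{"xyz":[2.5,0.9,0],"twist":[0,0,0],"jaw":1},{"xyz":[5,0.9,0],"twist":[0,0,0],"jaw":1},{"xyz":[5,0.9,1.5],"twist":[0,0,0],"jaw":1},{"xyz":[5,0.9,3],"twist":[0,0,0],"jaw":1},{"xyz":[5,0.9,4.2],"twist":[0,0,0],"jaw":1},{"xyz":[5,0.9,5],"twist":[0,0,0],"jaw":1},{"xyz":[5,0.9,5.4],"twist":[0,0,0],"jaw":1},{"xyz":[5,0.9,5.7],"twist":[0,0,0],"jaw":1},{"xyz":[5,0.9,6],"twist":[0,0,0],"jaw":1},{"xyz":[5,0.9,6],"twist":[0,0,0],"jaw":1}]}}

```text
time_s: 12.98
tool_pos: [0.5839, 0.0491, 0.3381]
tool_rot: [-180.0, 0.0, 72.1]
force: [-8.3, -0.2, 15.8]
grip_width: 0.0004
grasp_force: 7.7
```

Request:
{"fn": "servo_tool", "kwargs": {"plan": [{"xyz":[0,0,-1],"twist":[0,0,0],"jaw":1},{"xyz":[0,0,-3],"twist":[0,0,0],"jaw":1},{"xyz":[0,0,-6],"twist":[0,0,0],"jaw":1},{"xyz":[-2,0,-9],"twist":[0,0,0],"jaw":1},{"xyz":[-5,0,-12],"twist":[0,0,0],"jaw":1},{"xyz":[-8,0,-12],"twist":[0,0,0],"jaw":1},{"xyz":[-8,0,-12],"twist":[0,0,0],"jaw":1},{"xyz":[-8,0,-12],"twist":[0,0,0],"jaw":1}]}}

```text
time_s: 13.65
tool_pos: [0.5596, -0.0303, 0.4557]
tool_rot: [179.9, 0.0, 71.8]
force: [0.9, 0.5, 0.6]
grip_width: 0.0005
grasp_force: 0.0
```

Run:
```python
from cell import env
import cv2
c=env.read_camera("scene");cv2.imwrite("pics/s6.png",c["img"][:,:,::-1])
```

```text
(no output)
```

View pics/s6.png

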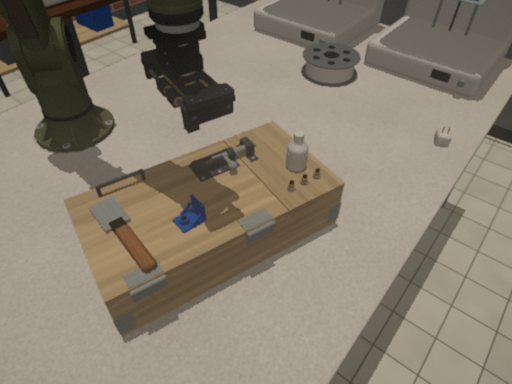

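The scene shows the bolt through the keeper at (247,148) and the knob lying down at (233,165). The bottle, bracket and scraper are where they were, and the hand is clear.

```bash
python3 -c "
from cell import env
print(env.sign_off())"
```

```text
the job is handed in; nothing more can be done
None
```

The bolt is fully home in the keeper and the knob lies all the way down in the locking notch. The hand is clear, the lid stayed shut, the bottle, bracket and scraper were left alone, and the job is handed in at about 14 s.

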